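# Ease a plaster model tower down against the stop strip

## Task

With your fingertips, tip the tall hollow plaster tower over, away from the wooden stop strip, and ease it down gently so that it comes to lie flat on the board with its arched-window face uppermost; then push it back along the board until its foot sits flush against the stop strip, ready to be carved. The plaster chips easily: do not let it fall, do not squeeze it, never lift it off the board, and leave the glue bottle, paint jar and tape roll as they stand.

Things in the scene. Friction and masses are not known exactly. Their poses are not given: they have to be found in the camera images.
- tower: cream plaster tower, 0.2 to 0.35 kg: upright square tube 60 x 60 x 160 mm tall, walls 6 mm, open top (clear mouth 48 x 48 mm), 8 mm floor at the foot. Starts close in front of the strip. Origin: centre of underside; z: foot to mouth; x: out of the window face, towards the strip within 9 degrees. Tips over its bottom edge on the -x side; lying as wanted, x is up and z points away from the strip
- heel (a point): middle of the tower's bottom edge on the side away from the window (30 mm to -x of its origin): the edge over which it tips, which stays on the board throughout
- mouth (a point): centre of the tower's open top at rim level, 160 mm above its origin; axes as the tower's. The arched window in the +x face, with a painted brick-red surround, is 18 mm wide and reaches from 35 to 75 mm below the rim
- stop_board: plywood board screwed to the bench, fixed, 12 mm thick, with a dark wooden stop strip on it (220 long, 24 thick, 30 mm high). Origin on the bench surface under the board; it reaches from x = -165 to +135 mm and y = -140 to +140 mm; x points to the strip, whose near face stands at x = +110 mm
- stop_face (a point): middle of the foot of the stop strip's near face (the face towards the tower), at the level of the board's upper surface; axes as the board's: x points into the strip, y runs along it, z up
- glue: yellow glue bottle with white cap, 44 mm across, 115 mm tall, standing loose on the bench beside the board; origin centre of its underside. Not to be disturbed
- paint_jar: blue paint jar with black lid, 52 mm across, 62 mm tall, standing loose on the bench beside the board; origin centre of its underside. Not to be disturbed
- tape_roll: brown roll of packing tape lying flat on the bench beside the board, loose, 86 mm across, 36 mm high; origin centre of its underside. Not to be disturbed
Not all that is in view belongs to the job. Of the things like the tower, leave any that is green; of the rest the smaller one is meant.

How it is judged:
At the end, for the whole second after the job is handed in: The tower lies at rest flat on the board on the side opposite its window (window up, within about 3 degrees), square to the stop strip within 4 degrees, its foot within 5 mm of the strip's face and wholly within the strip's length (angle between tower's own x axis and vertical below 0.06 rad and angle between the z axis of tower and the x axis of stop_board, either way round below 0.07 rad and x of tower in the frame of stop_face above -0.005 m and x of mouth in the frame of stop_face below -0.15 m and y of tower in the frame of stop_face between -0.08 and 0.08 m and z of each of tower, mouth in the frame of stop_face below 0.034 m and linear speed of tower below 0.02 m/s and angular speed of tower below 0.1 rad/s); the robot touches nothing.
It fails at once if the tower falls or is dropped: it turns faster than 3.5 rad/s (a drop of the last 4 or 5 degrees is still let pass) (angular speed of tower above 3.5 rad/s).
It fails at once if the tower is lifted: the bottom edge it tips over rises more than 15 mm off the board (z of heel in the frame of stop_face above 0.015 m).
It fails at once if the plaster is squeezed or struck: the fingers load the tower with more than 35 N (contact force between the fingers and tower above 35 N).
It fails at once if the glue bottle, paint jar or tape roll is moved more than 20 mm (distance of any of glue, paint_jar, tape_roll from where it was at the start of the episode above 0.02 m).
It fails at once if the glue bottle, paint jar or tape roll is knocked over (angle between any of glue, paint_jar, tape_roll's own z axis and vertical above 0.3 rad).
It also fails if it takes over 67 s, if anything falls off the work surface, if the arm or the gripper's body presses on something with over 40 N, if the wrist force passes 120 N, or if a joint passes its speed limit or range.

## Robot

A 6-joint arm with a two-finger parallel gripper is mounted at the origin on the work surface. World frame = base frame: x ahead of the robot, y to its left, z up, the work surface at z = 0. Lengths are in m, angles in rad, forces in N, time in s.
With the tool pointing down it reaches from about 0.3 to 0.85 m from the base axis. Payload 4.2 kg.
Tool frame: the origin (TCP) lies on the centre line of the jaws, within the pads' length; the fingertips stand 11 mm ahead of it and the grasp point (between the pads) lies 8 mm behind it; z points along the fingers, y is the direction in which the jaws open and shut (so a half turn about z gives the same grasp; the last joint's range is limited). The gripper opens to 91 mm and grips with 3 to 60 N. Pads are 32 mm wide; open, the fingers measure 118 mm over their backs; the gripper's body (76 mm by 178 mm) begins 60 mm behind the grasp point.
Start: joints at [-1.139, 0.32, 1.565, -0, 1.257, -0.02], TCP at [0.251, -0.517, 0.225] pointing down, gripper open.
Joint ranges: [-3.11, 3.11], [-0.84, 2.01], [0.21, 2.61], [-1.34, 4.49], [0.05, 2.63], [-2.56, 2.56]. Speed limits (rad/s): [2.57, 2.57, 3.14, 3.14, 3.14, 3.14].

## Interface

Orientations are given as [roll, pitch, yaw] about the fixed x, y, z axes, in that order (R = Rz(yaw) Ry(pitch) Rx(roll)).
In Python, from station import ctrl gives the robot as it stands. The module is installed in compiled form; this text tells all that it offers.
- The arm moves only by the shell command python3 -m handwheel 'ROWS'. ROWS is JSON, one flat list of numbers, 7 for each row, row after row: the shift along the tool's x, y, z in m, then the turn, a rotation vector about the tool's x, y, z in degrees, then the gripper's target within -1 to 1 (fully open at 1, half-way at 0, shut at -1). In form: [tx, ty, tz, rx, ry, rz, fingers, tx, ty, tz, rx, ry, rz, fingers, ...]. A call has 1 to 12 rows; each row is the pose to reach, as a shift and turn from the pose commanded when the call began, along the tool's axes at that moment; what a row does not reach only later rows make up. A row lasts 1/10 s, in which the tool goes at most 50 mm and 8.59 degrees, less where a joint would pass 70% of its speed; a pose out of reach is approached as far as the arm can. A call with a gripper value outside its range is refused whole. The fingers move at their own pace and stop on an object; the grip force is fixed at half the most. Time passes only in rows, so rows that repeat a pose let the fingers close. It gives the time, the measured TCP pose, the force and the opening at its end, in the units of the state.
- ctrl.get_state(): the state, without advancing time (a new reading comes with each control period).
- ctrl.camera(name): name is "side" or "top" or "wrist"; returns the picture (480x640x3 uint8, blue, green, red); there is no depth.
- ctrl.calibration(name): a dict with "mtx" (3x3 intrinsics, pixels), "k1" (the pictures are not rectified: a ray, as slopes to the right and down, at radius r is drawn at 1 + k1 r^2 times it, then the intrinsics apply), "cam_to_world" (4x4, takes a point from camera to world coordinates); the wrist camera has in their place "T_tool_cam" (4x4, takes a point from camera to tool coordinates, whose origin is the TCP and whose axes are the flange's). Camera axes: x right, y up, looking along -z (the intrinsics and any distortion apply to the point x, -y, -z); pixel columns grow to the right and rows downward; lengths in m; the calibration is good to about 2 mm. A picture is of the moment at which its call begins: read the wrist's pose just before it. calibration takes no time and is no camera call.
- ctrl.job_done(): hands the job in, once; it reports no verdict.
The state is a dict: "time": time; "qpos": joint angles; "dq": joint speeds; "effort": joint torques, N m; "position": TCP position; "ee_rot": TCP orientation; "contact_force": force on the tool from outside, world axes, zero at the start; "ft_torque": the same for the moment, N m; "gripper_width": finger opening in m.
Only numpy, scipy, OpenCV 4.12 (cv2) and the standard library are available. Lean on these libraries where they do the work, as an engineer would, in place of code of your own. Each camera call takes 0.05 s, during which the arm holds its last target. There are 200 camera calls.

## Working session

There is one attempt and no reset: what is moved stays moved. The work goes in short steps, Python scripts to look and compute and a shell command to move; the robot and the scene stay as the last step left them, time stands still between calls to the robot, and variables do not carry over. Pictures are saved under pics/ and viewed, about 8 in all and at most 12, crops included, and the job is handed in when it is done.

```bash
mkdir -p pics
python3 - <<'E'
from station import ctrl
import cv2,numpy as np
for n in("top","side"):
    im=ctrl.camera(n); cv2.imwrite(f"pics/{n}0.png",im)
    c=ctrl.calibration(n); print(n,np.round(c["mtx"],1).tolist(),c["k1"],np.round(c["cam_to_world"],3).tolist())
print(ctrl.calibration("wrist"));print(ctrl.get_state())
E
```

```text
top [[605.6, 0.0, 315.8], [0.0, 605.6, 239.5], [0.0, 0.0, 1.0]] -0.04030412020075955 [[-0.018, 0.996, -0.087, 0.481], [-0.999, -0.02, -0.026, 0.027], [-0.027, 0.087, 0.996, 1.318], [0.0, 0.0, 0.0, 1.0]]
side [[582.6, 0.0, 327.7], [0.0, 582.6, 239.1], [0.0, 0.0, 1.0]] -0.17618271639853708 [[-0.787, 0.467, -0.404, 0.185], [-0.617, -0.607, 0.501, 0.518], [-0.012, 0.643, 0.766, 0.892], [0.0, 0.0, 0.0, 1.0]]
{'mtx': array([[330.50115223,   0.        , 318.55674714],
       [  0.        , 330.50115223, 241.20301974],
       [  0.        ,   0.        ,   1.        ]]), 'k1': -0.03393961242900463, 'T_tool_cam': array([[ 6.34999208e-04,  9.64732146e-01,  2.63232753e-01,
         7.47484204e-02],
       [ 9.99999775e-01, -5.55377029e-04, -3.76886959e-04,
         4.33979587e-04],
       [-2.17401541e-04,  2.63232933e-01, -9.64732282e-01,
        -1.60106760e-01],
       [ 0.00000000e+00,  0.00000000e+00,  0.00000000e+00,
         1.00000000e+00]])}
{'time': 0.1, 'qpos': array([-1.13898982e+00,  3.20217080e-01,  1.56551239e+00,  9.91235718e-06,
        1.25737728e+00, -1.99968309e-02]), 'dq': array([-0.00086392, -0.00097698, -0.00274987, -0.001144  , -0.00084191,
        0.00051431]), 'effort': array([ 1.10839886e-03, -4.13332093e+01, -2.32509416e+01,  7.28879892e-02,
        4.21626563e-02, -6.48973355e-05]), 'position': array([ 0.25087233, -0.51693119,  0.22422791]), 'ee_rot': array([-3.14007904e+00, -3.96981363e-05,  4.51800249e-01]), 'contact_force': array([0.13682447, 0.36043971, 0.42630964]), 'ft_torque': array([ 0.04912148, -0.07628583,  0.00116421]), 'gripper_width': 0.09114223908558197}
```

View pics/top0.png

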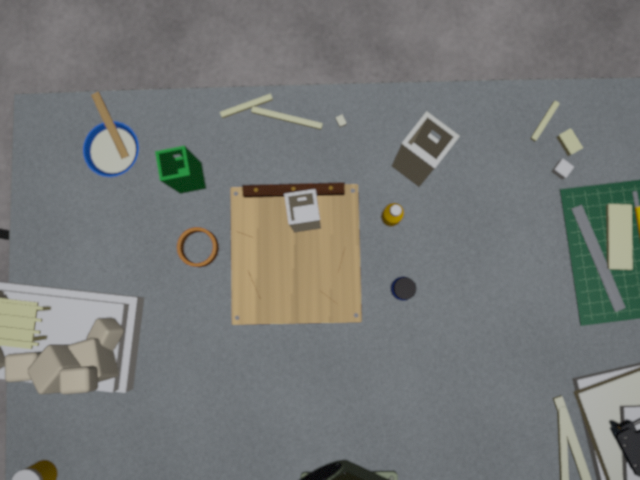

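View pics/side0.png

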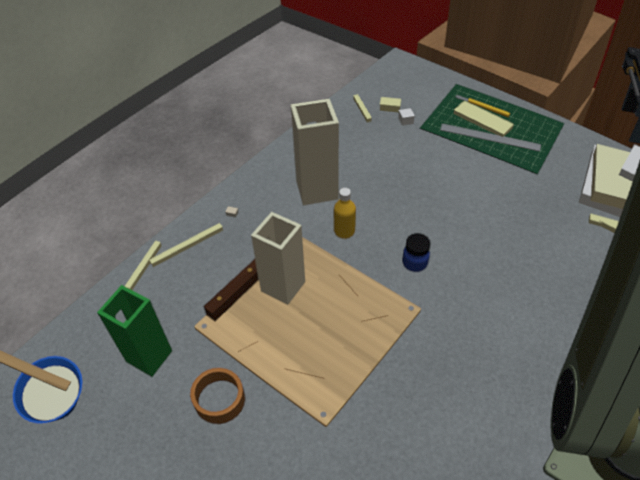

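The top view shows the tower on the board (rim about 285–320, 190–225) just in front of the dark strip (245–343, 184–195). The green tower and a larger cream one stand off the board. In the side view the jar and bottle are on the −y side and the tape is on the +y side. I'll measure these now.

```bash
cat > h.py <<'E'
from station import ctrl
import cv2,numpy as np
def undist(c,px):
    m=c["mtx"]; k=np.array([c["k1"],0,0,0.])
    return cv2.undistortPoints(np.array(px,float).reshape(-1,1,2),m,k).reshape(-1,2)
def cast(c,px,z,T=None):
    T=c["cam_to_world"] if T is None else T
    u=undist(c,px); d=np.c_[u[:,0],-u[:,1],-np.ones(len(u))]@T[:3,:3].T; o=T[:3,3]
    return o+d*((z-o[2])/d[:,2])[:,None]
E
python3 - <<'E'
from h import *
np.set_printoptions(precision=4,suppress=True)
im=cv2.imread("pics/top0.png");c=ctrl.calibration("top");hsv=cv2.cvtColor(im,cv2.COLOR_BGR2HSV)
def rect(mask,z,name):
    n,l,s,_=cv2.connectedComponentsWithStats(mask.astype(np.uint8));i=1+s[1:,4].argmax()
    cn,_=cv2.findContours((l==i).astype(np.uint8),cv2.RETR_EXTERNAL,2)
    b=cv2.boxPoints(cv2.minAreaRect(np.vstack(cn)));w=cast(c,b,z)
    e=np.diff(np.vstack([w,w[:1]]),axis=0)
    print(name,s[i],"ctr",w.mean(0),"sides",np.linalg.norm(e,axis=1),"ang",np.degrees(np.arctan2(e[:,1],e[:,0])));return b
roi=np.zeros(im.shape[:2],bool);roi[170:245,265:345]=1
H,S,V=[hsv[...,i].astype(int) for i in range(3)]
rect(roi&(V>165)&(S<60),.172,"rim")
r2=np.zeros_like(roi);r2[175:335,225:370]=1
rect(r2&(S>60)&(V>130),.012,"board")
rect(r2&(V<110)&(H<15)&(S>90),.042,"strip")
cv2.imwrite("pics/crop.png",cv2.resize(im[170:250,255:355],None,fx=6,fy=6,interpolation=cv2.INTER_CUBIC))
E
```

```text
rim [284 190  37  34 592] ctr [0.6461 0.0829 0.172 ] sides [0.0634 0.0581 0.0631 0.0581] ang [ -83.0578 -172.9704   96.9883    7.3259]
board [  231   184   130   141 15332] ctr [0.567  0.1068 0.012 ] sides [0.2822 0.2984 0.2767 0.3002] ang [-90.1643 179.7617  90.2068   0.8092]
strip [243 183 101  14 810] ctr [0.7015 0.1072 0.042 ] sides [0.2143 0.0238 0.2139 0.024 ] ang [-90.0305 179.9957  89.9997   0.8913]
```

View pics/crop.png

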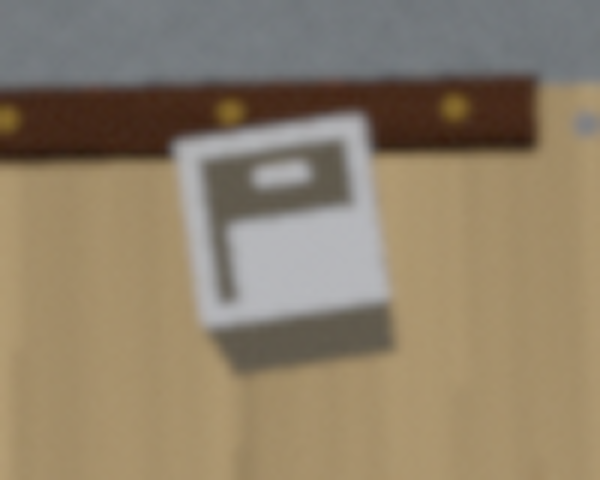

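The measurements agree with the given sizes:

| Item | Measured | Given |
|---|---|---|
| Tower rim | centre (0.646, 0.083), x axis yawed about +7° | about 60 mm across |
| Strip | near face at x≈0.690, yaw about 0.3° | 214 mm measured, 220 mm given |
| Board | 280 × 300 mm, origin x≈0.582 | same |

My plan is to put the closed fingertips into the mouth and pull until it tips. The upper (window) wall then rests on the fingers while the tool pitches outward and lowers it. First I'll check in free air that the final pitched pose is reachable.

```bash
cat >> h.py <<'E'
from scipy.spatial.transform import Rotation as Ro
def goals(gs,start=None):
    """gs: (x,y,z,yaw_deg,alpha_deg) -> shift(mm), rotvec(deg) in the tool axes of the present pose"""
    s=ctrl.get_state()
    p,R=(s["position"],Ro.from_euler("xyz",s["ee_rot"])) if start is None else (np.array(start[:3]),Ro.from_euler("xyz",[180,-start[4],start[3]],degrees=True))
    for g in gs:
        G=Ro.from_euler("xyz",[180,-g[4],g[3]],degrees=True)
        print(g,np.round(1e3*R.inv().apply(np.array(g[:3])-p),1),np.round((R.inv()*G).as_rotvec(degrees=True),2))
E
python3 -c "
from h import *
goals([(.45,.075,.26,7,0)])
goals([(.46,.06,.075,7,60),(.46,.06,.12,7,30)],start=(.45,.075,.26,7,0))"
```

```text
(0.45, 0.075, 0.26, 7, 0) [ 437.6 -445.7  -35.1] [-9.000e-02  1.000e-02  1.889e+01]
(0.46, 0.06, 0.075, 7, 60) [  8.1  16.1 185. ] [ 0. 60.  0.]
(0.46, 0.06, 0.12, 7, 30) [  8.1  16.1 140. ] [-0. 30.  0.]
```

```bash
python3 -m handwheel '[0.42,-0.43,-0.035,0,0,19,-1,0.42,-0.43,-0.035,0,0,19,-1,0.42,-0.43,-0.035,0,0,19,-1,0.42,-0.43,-0.035,0,0,19,-1,0.42,-0.43,-0.035,0,0,19,-1,0.42,-0.43,-0.035,0,0,19,-1,0.42,-0.43,-0.035,0,0,19,-1,0.42,-0.43,-0.035,0,0,19,-1,0.42,-0.43,-0.035,0,0,19,-1,0.42,-0.43,-0.035,0,0,19,-1,0.42,-0.43,-0.035,0,0,19,-1,0.42,-0.43,-0.035,0,0,19,-1]'
python3 -c "
from h import *
goals([(.46,.06,.075,7,60)])"
```

```text
time: 1.3
position: [0.4404, 0.0526, 0.2598]
ee_rot: [3.141, -0.0, 0.121]
contact_force: [0.3, -0.2, 0.1]
gripper_width: 0.0006
(0.46, 0.06, 0.075, 7, 60) [ 20.4  -5.  184.8] [ 0.07 60.   -0.07]
```

```bash
python3 -m handwheel '[0.02,-0.005,0.09,0,30,0,-1,0.02,-0.005,0.09,0,30,0,-1,0.02,-0.005,0.09,0,30,0,-1,0.02,-0.005,0.09,0,30,0,-1,0.02,-0.005,0.185,0,60,0,-1,0.02,-0.005,0.185,0,60,0,-1,0.02,-0.005,0.185,0,60,0,-1,0.02,-0.005,0.185,0,60,0,-1,0.02,-0.005,0.185,0,60,0,-1]'
python3 -c "
from h import *
print(ctrl.get_state()['qpos'])
goals([(.44,.06,.06,7,75),(.60,.077,.26,7,0),(.646,.083,.26,7,0)])
cv2.imwrite('pics/w1.png',ctrl.camera('side'))"
```

```text
time: 2.2
position: [0.447, 0.1191, 0.1321]
ee_rot: [-2.938, -0.591, 0.143]
contact_force: [-0.0, -0.2, -0.1]
gripper_width: 0.0003
[0.06168271 0.05535362 2.3860209  1.1151926  0.27723186 0.40184413]
(0.44, 0.06, 0.06, 7, 75) [-52.9  66.7  38.6] [-12.14  41.06  -3.49]
(0.6, 0.077, 0.26, 7, 0) [192.1  57.  -37.4] [-11.68 -33.64   4.58]
(0.646, 0.083, 0.26, 7, 0) [230.6  62.8 -12.2] [-11.68 -33.64   4.58]
```

View pics/w1.png

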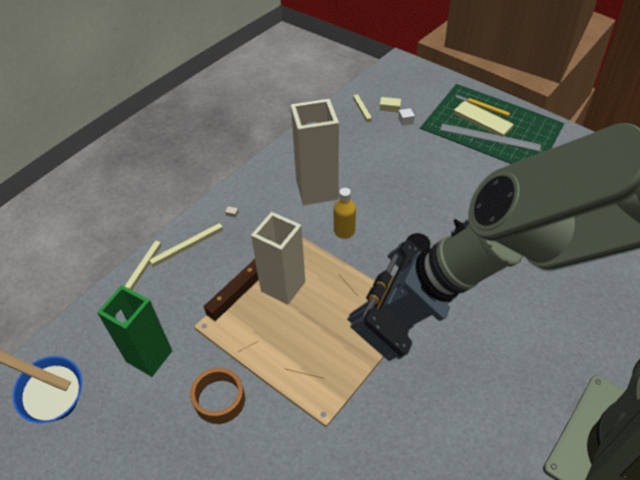

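The picture shows the pitched gripper stalled beside the board at about (370, 320), with the tower untouched. j5 is near its lower limit, so outward pitch is bounded by the forearm slope (j5≥0.05). I'll go above the mouth and fit the arm's geometry to see what pitch is available further out. With the foot nearer the strip, the mouth ends near x≈0.53.

```bash
python3 -m handwheel '[0.23,0.063,-0.012,-11.7,-33.6,4.6,-1,0.23,0.063,-0.012,-11.7,-33.6,4.6,-1,0.23,0.063,-0.012,-11.7,-33.6,4.6,-1,0.23,0.063,-0.012,-11.7,-33.6,4.6,-1,0.23,0.063,-0.012,-11.7,-33.6,4.6,-1,0.23,0.063,-0.012,-11.7,-33.6,4.6,-1,0.23,0.063,-0.012,-11.7,-33.6,4.6,-1,0.23,0.063,-0.012,-11.7,-33.6,4.6,-1,0.23,0.063,-0.012,-11.7,-33.6,4.6,-1]'
cat >> h.py <<'E'
from scipy.optimize import least_squares
P=[([-1.139,.3202,1.5655,0,1.2574,-.02],[.25087,-.51693,.22423],[-3.14008,0,.4518]),
   ([.06168,.05535,2.38602,1.11519,.27723,.40184],[.447,.1191,.1321],[-2.938,-.591,.143])]
def fit(P):
    rows=[];rhs=[]
    for q,p,e in P: # wrist = a1 + L1 + L2 in arm plane ; unknown a1,h,L1,L2,L3
        z=Ro.from_euler("xyz",e).as_matrix()[:,2]; u=np.array([np.cos(q[0]),np.sin(q[0]),0])
        A=np.array([u,[0,0,1],np.sin(q[1])*u+[0,0,np.cos(q[1])],np.sin(q[1]+q[2])*u+[0,0,np.cos(q[1]+q[2])],z]).T
        rows.append(A);rhs.append(p)
    A=np.vstack(rows);b=np.hstack(rhs);x,res,_,_=np.linalg.lstsq(A,b,rcond=None);return x,(A@x-b)
E
python3 - <<'E'
from h import *
s=ctrl.get_state();print(s["position"],s["ee_rot"],s["qpos"])
x,r=fit(P+[(s["qpos"],s["position"],s["ee_rot"])]);print("a1,h,L1,L2,L3",x.round(4),r.round(4))
from scipy.optimize import fsolve
a1,h,L1,L2,L3=x
for rr,zz in((.46,.06),(.5,.06),(.54,.06),(.54,.1),(.5,.1),(.56,.14),(.6,.15)):
    best=None
    for al in range(80,0,-2):
        a=np.radians(al);w=np.array([rr-L3*np.sin(a)-a1,zz+L3*np.cos(a)-h]);d=np.hypot(*w)
        c=(d*d-L1**2-L2**2)/(2*L1*L2)
        if abs(c)>1: continue
        j3=np.arccos(c); j2=np.arctan2(w[0],w[1])-np.arctan2(L2*np.sin(j3),L1+L2*c); j5=np.pi-a-j2-j3
        if j5>.06 and j3<2.6 and j2>-.83: best=(al,j2,j3,j5);break
    print(rr,zz,best)
cv2.imwrite("pics/w2.png",ctrl.camera("wrist"))
E
```

```text
time: 3.15
position: [0.6479, 0.0817, 0.2586]
ee_rot: [3.138, -0.0, 0.118]
contact_force: [-0.3, -0.2, -0.6]
gripper_width: 0.0005
[0.64793499 0.08167439 0.25862577] [ 3.13786321e+00 -2.38735215e-04  1.18301692e-01] [ 0.10963497  0.42892472  1.31142811 -0.00378163  1.40096996  1.56276869]
a1,h,L1,L2,L3 [-0.0517  0.0726  0.6839  0.4289  0.3638] [-0.012  -0.0015  0.0008  0.0011 -0.0018 -0.0005  0.0039 -0.0113 -0.0003]
0.46 0.06 (28, np.float64(0.17058831107925465), np.float64(2.419424381439956), np.float64(0.06288777051217043))
0.5 0.06 (28, np.float64(0.21612067874767193), np.float64(2.3478256914061886), np.float64(0.08895409287752054))
0.54 0.06 (28, np.float64(0.2603598653395611), np.float64(2.273784301752792), np.float64(0.11875629593902781))
0.54 0.1 (32, np.float64(0.19316928252042675), np.float64(2.274749912479556), np.float64(0.11516809795162519))
0.5 0.1 (32, np.float64(0.14445764183395127), np.float64(2.3446572369131733), np.float64(0.0939724142044831))
0.56 0.14 (36, np.float64(0.15497441220930464), np.float64(2.2369787410046325), np.float64(0.1213209696578974))
0.6 0.15 (38, np.float64(0.18933416796333735), np.float64(2.1810307239941205), np.float64(0.10800264587448982))
```

View pics/w2.png

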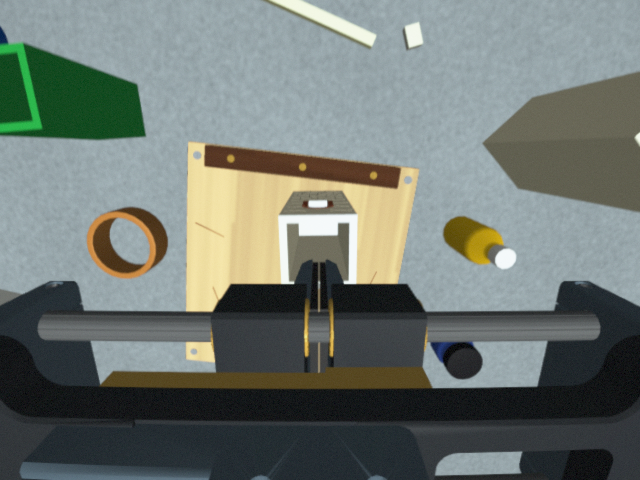

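The wrist view shows the mouth below the fingertips, centred near (318, 245), with the tape, glue and jar clear. j6=1.56 also means the flipped wrist (j4≈π, j6≈−1.58) is allowed, and it gives the steep outward pitch I need. I'll compute the tipping schedule for that branch, plus a path around the wrist singularity.

```bash
cat > k.py <<'E'
from h import *
P3=P+[([.10963,.42892,1.31143,-.00378,1.40097,1.56277],[.64793,.08167,.25863],[3.13786,-.00024,.1183])]
def fit6():
    A=[];b=[]
    for q,p,e in P3:
        z=Ro.from_euler("xyz",e).as_matrix()[:,2];u=np.array([np.cos(q[0]),np.sin(q[0]),0]);v=np.array([-u[1],u[0],0]);k=np.array([0,0,1])
        A.append(np.array([u,k,np.sin(q[1])*u+np.cos(q[1])*k,np.sin(q[1]+q[2])*u+np.cos(q[1]+q[2])*k,z,v]).T);b.append(p)
    A=np.vstack(A);b=np.hstack(b);x=np.linalg.lstsq(A,b,rcond=None)[0];return x,A@x-b
X,RES=fit6()
def ik(g,lat=0):
    a1,h,L1,L2,L3,o=X
    R=Ro.from_euler("z",g[3],degrees=True)*Ro.from_rotvec([np.radians(lat),0,0])*Ro.from_euler("xyz",[180,-g[4],0],degrees=True)
    z=R.as_matrix()[:,2];w=np.array(g[:3])-L3*z
    r=np.hypot(w[0],w[1]);j1=np.arctan2(w[1],w[0])-np.arcsin(o/r)
    rr=np.sqrt(r*r-o*o)-a1;zz=w[2]-h;d=np.hypot(rr,zz);c=(d*d-L1**2-L2**2)/(2*L1*L2)
    if abs(c)>1:return None
    j3=np.arccos(c);j2=np.arctan2(rr,zz)-np.arctan2(L2*np.sin(j3),L1+L2*c)
    f=j2+j3; fd=np.array([np.sin(f)*np.cos(j1),np.sin(f)*np.sin(j1),np.cos(f)])
    return np.round([j1,j2,j3],2),"forearm",round(180-np.degrees(f),1),"j5",round(float(np.arccos(fd@z)),2)
H=np.array([.646-.030*np.cos(np.radians(7)),.083-.030*np.sin(np.radians(7)),.012]);YAW=7.
def pose(th,al,d=.022,slide=0,bias=0):
    "TCP pose with the closed fingers centred in the mouth of the tower tipped by th"
    rho=np.radians(al-th);s=np.sign(rho) or 1;a=abs(rho)
    back=d*np.tan(a);fr=min(.032*np.cos(a),d/np.tan(a) if a>1e-6 else 9)
    xc=.030+bias+s*(back-fr)/2; c=np.array([xc,.160-d])            # deepest corner, tower x,z
    tx=np.array([np.cos(rho),np.sin(rho)]);tz=np.array([np.sin(rho),-np.cos(rho)])
    T=c+s*.016*tx-.011*tz
    xs=T[0];zs=T[1];t=np.radians(th)
    f=(xs)*np.cos(t)-zs*np.sin(t)+slide;up=(xs)*np.sin(t)+zs*np.cos(t)
    y=np.radians(YAW);return tuple(np.round([H[0]+f*np.cos(y),H[1]+f*np.sin(y),H[2]+up,YAW,al],4)),round(1e3*(.048-back-fr),1)
E
python3 - <<'E'
from k import *
print(X.round(4),abs(RES).max().round(4))
for th,al in((0,50),(10,50),(20,52),(30,54),(45,58),(60,62),(75,66),(90,70)):
    p,sl=pose(th,al);print(th,p,sl,ik(p))
for g,l in (((.60,.077,.24,7,0),0),((.56,.07,.26,7,30),0),((.56,.07,.26,7,30),25),((.56,.07,.26,7,45),25),((.56,.07,.26,7,60),25),((.56,.07,.26,7,60),0)):print(g,l,ik(g,l))
E
```

```text
[-0.0156  0.068   0.6402  0.4085  0.3236  0.0116] 0.0013
0 (np.float64(0.6517), np.float64(0.0837), np.float64(0.1693), np.float64(7.0), np.float64(50.0)) 3.3 (array([0.1 , 0.25, 2.18]), 'forearm', np.float64(40.5), 'j5', 0.17)
10 (np.float64(0.6206), np.float64(0.0799), np.float64(0.1719), np.float64(7.0), np.float64(50.0)) 5.0 (array([0.1 , 0.21, 2.24]), 'forearm', np.float64(39.7), 'j5', 0.18)
20 (np.float64(0.5923), np.float64(0.0764), np.float64(0.169), np.float64(7.0), np.float64(52.0)) 7.1 (array([0.1 , 0.18, 2.33]), 'forearm', np.float64(36.3), 'j5', 0.28)
30 (np.float64(0.5657), np.float64(0.0731), np.float64(0.1611), np.float64(7.0), np.float64(54.0)) 9.0 (array([0.1 , 0.17, 2.42]), 'forearm', np.float64(31.7), 'j5', 0.39)
45 (np.float64(0.5304), np.float64(0.0688), np.float64(0.141), np.float64(7.0), np.float64(58.0)) 11.7 (array([0.09, 0.21, 2.57]), 'forearm', np.float64(20.7), 'j5', 0.65)
60 (np.float64(0.5026), np.float64(0.0654), np.float64(0.1128), np.float64(7.0), np.float64(62.0)) 15.3 (array([0.09, 0.34, 2.74]), 'forearm', np.float64(3.6), 'j5', 1.02)
75 (np.float6
[... 161 characters left out ...]
90 (np.float64(0.4636), np.float64(0.0606), np.float64(0.0418), np.float64(7.0), np.float64(70.0)) 9.9 None
(0.6, 0.077, 0.24, 7, 0) 0 (array([0.11, 0.36, 1.47]), 'forearm', np.float64(75.3), 'j5', 1.31)
(0.56, 0.07, 0.26, 7, 30) 0 (array([0.1 , 0.07, 1.92]), 'forearm', np.float64(66.0), 'j5', 0.63)
(0.56, 0.07, 0.26, 7, 30) 25 (array([-0.19,  0.11,  1.94]), 'forearm', np.float64(62.3), 'j5', 0.81)
(0.56, 0.07, 0.26, 7, 45) 25 (array([-0.19,  0.05,  2.15]), 'forearm', np.float64(54.0), 'j5', 0.56)
(0.56, 0.07, 0.26, 7, 60) 25 (array([-0.15,  0.05,  2.35]), 'forearm', np.float64(42.6), 'j5', 0.54)
(0.56, 0.07, 0.26, 7, 60) 0 (array([0.09, 0.01, 2.33]), 'forearm', np.float64(45.5), 'j5', 0.25)
```

Run:
```python
from k import *
for sl in(0,.03,.06):
  for th in(0,15,30,45,60,70,80,90):
    ok=[(al,i[0][2],i[4]) for al in range(30,80,2) for i in [ik(pose(th,al,slide=sl)[0])] if i and i[0][2]<=2.57 and i[0][1]<2 and al>i[2]+5]
    print(sl,th,"alpha range",ok[0] if ok else None,ok[-1] if ok else None)
```

```text
0 0 alpha range (48, np.float64(2.16), 0.1) (78, np.float64(2.43), 1.14)
0 15 alpha range (48, np.float64(2.24), 0.13) (76, np.float64(2.56), 1.16)
0 30 alpha range (46, np.float64(2.31), 0.12) (66, np.float64(2.57), 0.85)
0 45 alpha range (44, np.float64(2.38), 0.14) (58, np.float64(2.57), 0.65)
0 60 alpha range (40, np.float64(2.42), 0.11) (50, np.float64(2.56), 0.47)
0 70 alpha range (38, np.float64(2.47), 0.14) (44, np.float64(2.55), 0.35)
0 80 alpha range (34, np.float64(2.48), 0.12) (40, np.float64(2.56), 0.33)
0 90 alpha range (30, np.float64(2.49), 0.13) (36, np.float64(2.57), 0.33)
0.03 0 alpha range (50, np.float64(2.12), 0.14) (78, np.float64(2.36), 1.08)
0.03 15 alpha range (48, np.float64(2.19), 0.11) (78, np.float64(2.51), 1.18)
0.03 30 alpha range (46, np.float64(2.25), 0.1) (70, np.float64(2.56), 0.98)
0.03 45 alpha range (44, np.float64(2.32), 0.12) (62, np.float64(2.57), 0.78)
0.03 60 alpha range (40, np.float64(2.37), 0.1) (54, np.float64(2.56), 0.61)
0.03 70 alpha range (38, np.float64(2.41), 0.12) (48, np.float64(2.55), 0.48)
0.03 80 alpha range (34, np.float64(2.42), 0.1) (44, np.float64(2.56), 0.44)
0.03 90 alpha range (30, np.float64(2.43), 0.1) (40, np.float64(2.57), 0.43)
0.06 0 alpha range (50, np.float64(2.06), 0.12) (78, np.float64(2.29), 1.03)
0.06 15 alpha range (50, np.float64(2.15), 0.15) (78, np.float64(2.44), 1.13)
0.06 30 alpha range (48, np.float64(2.22), 0.15) (78, np.float64(2.57), 1.26)
0.06 45 alpha range (44, np.float64(2.26), 0.11) (66, np.float64(2.56), 0.91)
0.06 60 alpha range (42, np.float64(2.34), 0.14) (58, np.float64(2.55), 0.74)
0.06 70 alpha range (38, np.float64(2.35), 0.1) (54, np.float64(2.57), 0.68)
0.06 80 alpha range (36, np.float64(2.39), 0.13) (48, np.float64(2.55), 0.56)
0.06 90 alpha range (32, np.float64(2.4), 0.13) (44, np.float64(2.56), 0.54)
```

```bash
cat >> k.py <<'E'
def full(p,psi,al):
    a1,h,L1,L2,L3,o=X
    z=Ro.from_euler("xyz",[180,-al,psi],degrees=True).as_matrix()[:,2];w=np.array(p)-L3*z
    r=np.hypot(w[0],w[1]);j1=np.arctan2(w[1],w[0])-np.arcsin(o/r)
    rr=np.sqrt(r*r-o*o)-a1;zz=w[2]-h;d=np.hypot(rr,zz);c=(d*d-L1**2-L2**2)/(2*L1*L2)
    if abs(c)>1:return None
    j3=np.arccos(c);j2=np.arctan2(rr,zz)-np.arctan2(L2*np.sin(j3),L1+L2*c);f=j2+j3
    u=np.array([np.cos(j1),np.sin(j1),0]);v=np.array([-u[1],u[0],0]);k=np.array([0,0,1])
    F=np.sin(f)*u+np.cos(f)*k;n=np.cos(f)*u-np.sin(f)*k   # n: side to which the wrist bends at j4=0
    j4=np.arctan2(z@v,z@n)%(2*np.pi);j4=j4-2*np.pi if j4>4.6 else j4
    return np.array([j1,j2,j3,j4,np.arccos(F@z)])
def tcp(th,psi,al,d=.015,slide=0):
    t=np.radians(th);y=np.radians(YAW);e=np.array([np.cos(y),np.sin(y),0]);k=np.array([0,0,1])
    xt=np.cos(t)*e+np.sin(t)*k;zt=-np.sin(t)*e+np.cos(t)*k
    z=Ro.from_euler("xyz",[180,-al,psi],degrees=True).as_matrix()[:,2]
    return H+slide*e+.03*xt+(.16-d)*zt-.011*z
E
python3 - <<'E'
from k import *
np.set_printoptions(precision=2,suppress=True)
print("check",[full(p,np.degrees(e[2]),-np.degrees(e[1])) for q,p,e in (P3[0],P3[2])])
for th in(20,45,60,75,90):
  for psi in(7,-10,-25,-40,-55,25,40):
    ok=[(al,q) for al in range(30,80,2) for q in [full(tcp(th,psi,al),psi,al)] if q is not None and q[2]<2.57 and 0.1<q[4]<2.6 and (1.4<q[3]<4.35)]
    if ok: print(th,psi,ok[0][0],ok[-1][0],ok[-1][1])
E
```

```text
check [array([-1.14,  0.32,  1.57,  0.  ,  1.25]), array([0.11, 0.43, 1.31, 0.  , 1.4 ])]
20 7 48 68 [0.09 0.31 2.56 3.11 0.92]
20 -10 50 74 [0.41 0.41 2.57 3.76 1.16]
20 -25 66 78 [0.59 0.5  2.45 4.21 1.27]
20 25 44 74 [-0.23  0.42  2.56  2.44  1.16]
20 40 50 78 [-0.4   0.5   2.45  2.    1.28]
45 7 44 56 [0.09 0.18 2.55 3.1  0.57]
45 -10 48 60 [0.4  0.25 2.56 3.88 0.78]
45 -25 66 74 [0.66 0.48 2.57 4.27 1.25]
45 25 42 60 [-0.23  0.25  2.55  2.29  0.8 ]
45 40 46 74 [-0.48  0.48  2.57  1.94  1.26]
60 7 42 50 [0.09 0.17 2.56 3.09 0.46]
60 -10 44 52 [0.38 0.21 2.55 3.96 0.6 ]
60 -25 62 64 [0.65 0.39 2.57 4.32 1.04]
60 25 38 52 [-0.21  0.21  2.55  2.2   0.63]
60 40 44 64 [-0.47  0.39  2.57  1.88  1.05]
75 7 38 44 [0.09 0.18 2.57 3.08 0.38]
75 -10 40 46 [0.36 0.22 2.56 3.97 0.52]
75 25 34 46 [-0.19  0.22  2.56  2.19  0.54]
75 40 40 54 [-0.42  0.34  2.55  1.84  0.85]
90 7 32 38 [0.09 0.23 2.57 3.08 0.32]
90 -10 34 40 [0.32 0.26 2.56 3.94 0.44]
90 -25 48 48 [0.55 0.37 2.57 4.32 0.74]
90 25 30 40 [-0.15  0.26  2.56  2.22  0.46]
90 40 34 48 [-0.37  0.37  2.57  1.88  0.76]
```

```bash
cat >> k.py <<'E'
def fitp(th,psi,al,d=.020,slide=0,bx=0):
    "TCP so that the closed fingers (32 x 27) stand centred in the mouth, deepest corner d below the rim"
    t=np.radians(th);e=Ro.from_euler("z",YAW,degrees=True)
    Rt=(e*Ro.from_euler("y",-th,degrees=True)).as_matrix()
    Rg=Ro.from_euler("xyz",[180,-al,psi],degrees=True).as_matrix();Q=Rt.T@Rg
    c=np.array([[sx*.016,sy*.0135,0] for sx,sy in((1,1),(1,-1),(-1,-1),(-1,1))])@Q.T
    zmin=c[:,2].min();c[:,2]+=.160-d-zmin; tip=np.array([0,0,.160-d-zmin]); u=-Q[:,2]
    pts=[]
    ed=[(c[i],c[i]+.08*u) for i in range(4)]+[(c[i],c[(i+1)%4]) for i in range(4)]
    for a,b in ed:
        for p in(a,b):
            if p[2]<=.16: pts.append(p)
        if (a[2]-.16)*(b[2]-.16)<0: pts.append(a+(b-a)*(.16-a[2])/(b[2]-a[2]))
    pts=np.array(pts);lo,hi=pts[:,:2].min(0),pts[:,:2].max(0)
    tip=tip+np.append(np.array([.03+bx,0])-(lo+hi)/2-0,0); tip[0]-=.03
    heel=H+slide*e.apply([1,0,0])
    p=heel+Rt@(tip+[.03,0,0])-.011*Rg[:,2]
    return p,1e3*(.048-(hi-lo))
E
python3 - <<'E'
from k import *
np.set_printoptions(precision=3,suppress=True)
c=ctrl.calibration("top");j=cast(c,[[403,288]],.062)[0];g=cast(c,[[397,210]],.115)[0];t=cast(c,[[197,247]],.036)[0];print("jar",j,"glue",g,"tape",t)
for th,psi,al in((0,40,25),(10,40,32),(20,40,40),(30,40,48),(45,40,54),(60,40,56),(75,40,52),(90,40,46)):
    p,s=fitp(th,psi,al);q=full(p,psi,al);R=Ro.from_euler("xyz",[180,-al,psi],degrees=True).as_matrix()
    # body box: 76 (x) x 178 (y), from 68 mm to 200 mm behind the TCP
    G=np.array([p+R@[x,y,-zz] for x in np.linspace(-.038,.038,9) for y in np.linspace(-.089,.089,19) for zz in np.linspace(.068,.2,9)])
    m=G[:,2]<.07;dj=np.hypot(*(G[m,:2]-j[:2]).T).min()-.026 if m.any() else 9
    print(th,psi,al,p,"slack",s,q,"body zmin",G[:,2].min(),"jar clr",dj)
E
```

```text
jar [ 0.488 -0.118  0.062] glue [ 0.643 -0.105  0.115] tape [0.583 0.315 0.036]
0 40 25 [0.646 0.083 0.169] slack [1.15  4.481] [-0.03   0.33   1.786  0.431  0.739] body zmin 0.21430071341760001 jar clr 9
10 40 32 [0.618 0.08  0.172] slack [2.606 4.249] [-0.087  0.271  1.922  0.672  0.645] body zmin 0.2099579470732924 jar clr 9
20 40 40 [0.59  0.076 0.171] slack [3.778 4.262] [-0.16   0.229  2.072  1.033  0.602] body zmin 0.19874251085833483 jar clr 9
30 40 48 [0.562 0.073 0.165] slack [4.91 4.61] [-0.243  0.218  2.222  1.409  0.654] body zmin 0.18180696939246843 jar clr 9
45 40 54 [0.526 0.068 0.145] slack [7.454 5.27 ] [-0.332  0.241  2.381  1.67   0.771] body zmin 0.15434851775816766 jar clr 9
60 40 56 [0.497 0.065 0.116] slack [7.111 5.368] [-0.391  0.294  2.497  1.796  0.854] body zmin 0.12258033727020227 jar clr 9
75 40 52 [0.47  0.059 0.081] slack [5.914 8.941] [-0.403  0.323  2.556  1.828  0.813] body zmin 0.09336378348978505 jar clr 9
90 40 46 [0.455 0.056 0.038] slack [ 1.952 12.368] [-0.368  0.372  2.586  1.9    0.728] body zmin 0.05802858037955533 jar clr 0.03955722738851275
```

Run:
```python
from k import *
np.set_printoptions(precision=4,suppress=True)
im=cv2.imread("pics/w2.png");c=ctrl.calibration("wrist")
g=im.min(2);print("row230",[int(v) for v in g[230,272:366:3]]);print("col300",[int(v) for v in g[190:246:3,300]])
T=np.eye(4);T[:3,:3]=Ro.from_euler("xyz",[3.13786,-.00024,.1183]).as_matrix();T[:3,3]=[.64793,.08167,.25863];T=T@c["T_tool_cam"]
m=(g>200).astype(np.uint8);m[:,:270]=0;m[:,370:]=0;m[:205]=0;m[290:]=0
n,l,s,_=cv2.connectedComponentsWithStats(m);i=1+s[1:,4].argmax();print(s[i])
w=l==i
L=[(r,np.flatnonzero(w[r])[[0,-1]]) for r in(218,225,235,250,262)]
for r,(a,b) in L: print(r,a,b,cast(c,[[a-.5,r],[b+.5,r]],.172,T)[:,:2].ravel())
for x in(295,318,340): print(x,cast(c,[[x,np.flatnonzero(w[:,x])[0]-.5]],.172,T)[0,:2])
S=[(0,25,15,.012),(0,25,15,.018),(10,28,25,.018),(20,32,35,.018),(30,36,44,.018),(45,40,53,.018),(60,40,56,.018),(75,40,52,.016),(85,40,47,.015),(90,40,44,.014)]
for th,psi,al,d in S:
    p,sl=fitp(th,psi,al,d);print(th,psi,al,p,sl,full(p,psi,al))
```

```text
row230 [146, 149, 176, 246, 245, 133, 100, 102, 103, 239, 244, 245, 246, 245, 244, 245, 245, 245, 245, 244, 245, 245, 118, 84, 82, 80, 242, 244, 244, 160, 153, 146]
col300 [137, 104, 99, 91, 101, 98, 95, 102, 149, 245, 244, 245, 245, 244, 245, 206, 94, 95, 96]
[ 278  214   80   70 2106]
218 278 357 [0.67   0.115  0.6772 0.0547]
225 279 357 [0.6647 0.1138 0.6718 0.0539]
235 279 356 [0.6568 0.1131 0.6639 0.0535]
250 280 356 [0.6449 0.1113 0.652  0.0517]
262 280 356 [0.6351 0.1104 0.6422 0.0502]
295 [0.6742 0.1021]
318 [0.6763 0.0848]
340 [0.6783 0.0683]
0 25 15 [0.6449 0.0825 0.1748] [ 7.2017 11.7763] [0.0623 0.3517 1.6801 0.1241 0.8692]
0 25 15 [0.6456 0.0828 0.1688] [ 5.6727 11.2795] [0.0628 0.357  1.688  0.1254 0.8561]
10 28 25 [0.6178 0.0793 0.1724] [5.5328 9.5634] [0.007  0.2664 1.8729 0.3351 0.6376]
20 32 35 [0.5896 0.0757 0.1714] [5.5763 7.8468] [-0.0791  0.2071  2.0476  0.7821  0.5058]
30 36 44 [0.5619 0.0722 0.1652] [6.0559 6.6844] [-0.1864  0.1908  2.1997  1.2959  0.5528]
45 40 53 [0.5245 0.0676 0.1464] [7.7038 6.1597] [-0.3268  0.2302  2.3703  1.6373  0.7534]
60 40 56 [0.4952 0.0641 0.1172] [7.421  6.3924] [-0.3952  0.2904  2.4978  1.7898  0.8546]
75 40 52 [0.4663 0.058  0.083 ] [ 9.1099 11.0929] [-0.4125  0.3164  2.5598  1.8155  0.815 ]
85 40 47 [0.4533 0.0545 0.0548] [10.9229 14.3459] [-0.3846  0.3337  2.5739  1.8359  0.7333]
90 40 44 [0.4487 0.0534 0.0382] [14.5935 17.3502] [-0.358   0.3479  2.5759  1.8578  0.6821]
```

The wrist view puts the mouth centre at (0.646, 0.081), with rim width 60 mm and yaw 6.9°. That agrees with the top camera to 2 mm. The schedule yaws the tool sideways to 40°, which keeps every pose reachable without crossing the singularity. Next I'll enter the mouth.

```bash
sed -i 's/,.083-.030\*/,.082-.030*/' k.py
python3 - <<'E'
from k import *
p,_=fitp(0,25,15,.012);goals([(p[0],p[1],.215,25,15),(*fitp(0,25,15,.018)[0],25,15)])
E
```

```text
(np.float64(0.6448767997616752), np.float64(0.08147624312722763), 0.215, 25, 15) [-0.7  0.1 43.2] [  2.53  15.02 -18.06]
(np.float64(0.6456053330805668), np.float64(0.08181596379304783), np.float64(0.16876628881082015), 25, 15) [ 0.2 -0.3 89.4] [  2.53  15.02 -18.06]
```

```bash
python3 -m handwheel '[0,0,0.043,2.5,15,-18.1,-1,0,0,0.043,2.5,15,-18.1,-1,0,0,0.043,2.5,15,-18.1,-1,0,0,0.043,2.5,15,-18.1,-1,0,0,0.055,2.5,15,-18.1,-1,0,0,0.065,2.5,15,-18.1,-1,0,0,0.075,2.5,15,-18.1,-1,0,0,0.08,2.5,15,-18.1,-1,0,0,0.085,2.5,15,-18.1,-1,0,0,0.089,2.5,15,-18.1,-1,0,0,0.089,2.5,15,-18.1,-1]'
python3 - <<'E'
from k import *
s=ctrl.get_state();print(s["qpos"].round(2),np.degrees(s["ee_rot"]).round(1))
start=(*fitp(0,25,15,.018)[0],25,15)
N=lambda th:(th,np.interp(th,[0,10,20,30,45],[25,28,32,36,40]),np.interp(th,[0,10,20,30,45,60,75,85,90],[15,25,35,44,53,56,52,47,44]))
L=[]
for th in range(3,37,3):
    t,ps,al=N(th);p,_=fitp(t,ps,al,.018);L.append((*p.round(4),round(ps,1),round(al,1)))
goals(L)
cv2.imwrite("pics/w3.png",ctrl.camera("side")[180:340,180:400])
E
```

```text
time: 4.3
position: [0.6459, 0.0824, 0.1699]
ee_rot: [-3.141, -0.263, 0.439]
contact_force: [-0.6, 0.6, -0.8]
gripper_width: 0.0004
[0.06 0.36 1.67 0.13 0.86 1.12] [-179.9  -15.1   25.1]
(np.float64(0.6374), np.float64(0.0808), np.float64(0.1704), np.float64(25.9), np.float64(18.0)) [-7.9 -2.2 -2.7] [ 0.17  2.93 -0.74]
(np.float64(0.629), np.float64(0.0797), np.float64(0.1715), np.float64(26.8), np.float64(21.0)) [-15.4  -4.8  -5.8] [ 0.47  5.93 -1.59]
(np.float64(0.6206), np.float64(0.0786), np.float64(0.1723), np.float64(27.7), np.float64(24.0)) [-23.   -7.3  -8.7] [ 0.81  8.93 -2.43]
(np.float64(0.6122), np.float64(0.0776), np.float64(0.1726), np.float64(28.8), np.float64(27.0)) [-30.7 -10.  -11.1] [ 1.27 11.93 -3.44]
(np.float64(0.6037), np.float64(0.0765), np.float64(0.1725), np.float64(30.0), np.float64(30.0)) [-38.6 -12.6 -13.1] [ 1.82 14.92 -4.52]
(np.float64(0.5952), np.float64(0.0754), np.float64(0.172), np.float64(31.2), np.float64(33.0)) [-46.6 -15.2 -14.7] [ 2.43 17.92 -5.58]
(np.float64(0.5868), np.float64(0.0744), np.float64(0.171), np.float64(32.4), np.float64(35.9)) [-54.6 -17.9 -15.8] [ 3.1  20.8  -6.61]
(np.float64(0.5784), np.float64(0.0733), np.float64(0.1695), np.float64(33.6), np.float64(38.6)) [-62.8 -20.5 -16.5] [ 3.8  23.49 -7.62]
(np.float64(0.5701), np.float64(0.0723), np.float64(0.1676), np.float64(34.8), np.float64(41.3)) [-71.  -23.1 -16.7] [ 4.56 26.17 -8.61]
(np.float64(0.5619), np.float64(0.0712), np.float64(0.1652), np.float64(36.0), np.float64(44.0)) [-79.2 -25.6 -16.4] [ 5.37 28.84 -9.57]
(np.float64(0.5541), np.float64(0.0703), np.float64(0.1623), np.float64(36.8), np.float64(45.8)) [-87.2 -28.1 -15.6] [  5.93  30.62 -10.2 ]
(np.float64(0.5463), np.float64(0.0693), np.float64(0.1589), np.float64(37.6), np.float64(47.6)) [-95.3 -30.5 -14.2] [  6.52  32.4  -10.81]
```

View pics/w3.png

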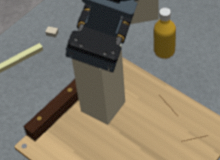

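The crop shows the fingers inside the mouth and the tower still upright. Next I tip to about 15°, with two rows per 3°.

```bash
python3 -m handwheel '[-0.004,-0.001,-0.0014,0.1,1.5,-0.4,-1,-0.0079,-0.0022,-0.0027,0.2,2.9,-0.7,-1,-0.0117,-0.0035,-0.0043,0.3,4.4,-1.2,-1,-0.0154,-0.0048,-0.0058,0.5,5.9,-1.6,-1,-0.0192,-0.006,-0.0073,0.6,7.4,-2,-1,-0.023,-0.0073,-0.0087,0.8,8.9,-2.4,-1,-0.0269,-0.0087,-0.0099,1,10.4,-2.9,-1,-0.0307,-0.01,-0.0111,1.3,11.9,-3.4,-1,-0.0347,-0.0113,-0.0121,1.5,13.4,-4,-1,-0.0386,-0.0126,-0.0131,1.8,14.9,-4.5,-1]'
python3 - <<'E'
from k import *
N=lambda th:(th,np.interp(th,[0,10,20,30,45],[25,28,32,36,40]),np.interp(th,[0,10,20,30,45,60,75,85,90],[15,25,35,44,53,56,52,47,44]))
st=(*fitp(*N(15),.018)[0],30,30);s=ctrl.get_state();print(st,s["contact_force"])
goals([(*fitp(*N(th),.018)[0].round(4),*N(th)[1:]) for th in range(17,41,2)],start=st)
cv2.imwrite("pics/w4.png",np.hstack([ctrl.camera("side")[180:340,180:400],ctrl.camera("top")[160:320,220:380]]))
E
```

```text
time: 5.35
position: [0.6041, 0.0764, 0.1741]
ee_rot: [3.14, -0.527, 0.525]
contact_force: [0.6, 0.3, -0.0]
gripper_width: 0.0008
(np.float64(0.6037202428912574), np.float64(0.07649726752286032), np.float64(0.17250220066320884), 30, 30) [ 0.60167911  0.31188416 -0.04299811]
(np.float64(0.5981), np.float64(0.0758), np.float64(0.1722), np.float64(30.8), np.float64(32.0)) [-4.7 -2.2 -2.3] [ 0.41  2.   -0.69]
(np.float64(0.5924), np.float64(0.0751), np.float64(0.1717), np.float64(31.6), np.float64(34.0)) [-9.5 -4.5 -4.6] [ 0.85  4.   -1.36]
(np.float64(0.5868), np.float64(0.0744), np.float64(0.171), np.float64(32.4), np.float64(35.9)) [-14.3  -6.6  -6.6] [ 1.31  5.9  -2.01]
(np.float64(0.5812), np.float64(0.0736), np.float64(0.17), np.float64(33.2), np.float64(37.7)) [-19.4  -8.8  -8.3] [ 1.78  7.7  -2.66]
(np.float64(0.5757), np.float64(0.073), np.float64(0.1689), np.float64(34.0), np.float64(39.5)) [-24.3 -11.   -9.9] [ 2.28  9.5  -3.29]
(np.float64(0.5701), np.float64(0.0723), np.float64(0.1676), np.float64(34.8), np.float64(41.3)) [-29.5 -13.2 -11.4] [ 2.8  11.29 -3.91]
(np.float64(0.5647), np.float64(0.0716), np.float64(0.166), np.float64(35.6), np.float64(43.1)) [-34.6 -15.3 -12.5] [ 3.34 13.09 -4.51]
(np.float64(0.5593), np.float64(0.0709), np.float64(0.1643), np.float64(36.266666666666666), np.float64(44.6)) [-39.8 -17.4 -13.5] [ 3.81 14.59 -5.  ]
(np.float64(0.5541), np.float64(0.0703), np.float64(0.1623), np.float64(36.8), np.float64(45.8)) [-45.  -19.4 -14.2] [ 4.19 15.78 -5.38]
(np.float64(0.5489), np.float64(0.0696), np.float64(0.1601), np.float64(37.333333333333336), np.float64(47.0)) [-50.3 -21.4 -14.7] [ 4.58 16.98 -5.76]
(np.float64(0.5438), np.float64(0.069), np.float64(0.1577), np.float64(37.86666666666667), np.float64(48.2)) [-55.6 -23.5 -15. ] [ 4.98 18.17 -6.13]
(np.float64(0.5388), np.float64(0.0684), np.float64(0.1551), np.float64(38.4), np.float64(49.4)) [-60.9 -25.4 -15.1] [ 5.39 19.37 -6.49]
```

View pics/w4.png

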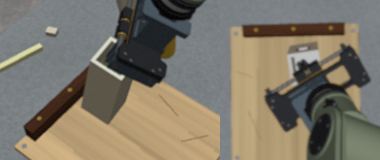

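The tower is tilted about 15° on its heel edge, held by the fingers (side crop centre about (110, 90)). I'll ease it through the balance point near 20° at 1° per row.

```bash
python3 -m handwheel '[-0.0024,-0.0011,-0.0012,0.2,1,-0.3,-1,-0.0047,-0.0022,-0.0023,0.4,2,-0.7,-1,-0.0071,-0.0033,-0.0035,0.6,3,-1,-1,-0.0095,-0.0045,-0.0046,0.8,4,-1.4,-1,-0.0119,-0.0055,-0.0056,1.1,5,-1.7,-1,-0.0143,-0.0066,-0.0066,1.3,5.9,-2,-1,-0.0168,-0.0077,-0.0075,1.5,6.8,-2.3,-1,-0.0194,-0.0088,-0.0083,1.8,7.7,-2.7,-1,-0.0218,-0.0099,-0.0091,2,8.6,-3,-1,-0.0243,-0.011,-0.0099,2.3,9.5,-3.3,-1,-0.0269,-0.0121,-0.0107,2.5,10.4,-3.6,-1,-0.0295,-0.0132,-0.0114,2.8,11.3,-3.9,-1]'
cat >> k.py <<'E'
N=lambda th:(th,np.interp(th,[0,10,20,30,45],[25,28,32,36,40]),np.interp(th,[0,10,20,30,45,60,75,85,90],[15,25,35,44,53,56,52,47,44]))
def plan(th0,ths,d=.018):
    st=(*fitp(*N(th0),d)[0],*N(th0)[1:]);print("planned",np.round(st,4))
    goals([(*map(float,fitp(*N(t),d)[0].round(4)),*map(float,np.round(N(t)[1:],1))) for t in ths],start=st)
E
python3 - <<'E'
from k import *
plan(27,range(29,53,2))
E
```

```text
time: 6.65
position: [0.5708, 0.0723, 0.169]
ee_rot: [3.14, -0.723, 0.609]
contact_force: [-0.3, 0.5, -0.2]
gripper_width: -0.0
planned [ 0.5701  0.0723  0.1676 34.8    41.3   ]
(0.5647, 0.0716, 0.166, 35.6, 43.1) [-4.7 -2.6 -2. ] [ 0.54  1.8  -0.59]
(0.5593, 0.0709, 0.1643, 36.3, 44.6) [-9.4 -5.1 -3.9] [ 1.02  3.3  -1.1 ]
(0.5541, 0.0703, 0.1623, 36.8, 45.8) [-14.2  -7.5  -5.5] [ 1.38  4.5  -1.45]
(0.5489, 0.0696, 0.1601, 37.3, 47.0) [-19.2  -9.9  -6.9] [ 1.74  5.7  -1.79]
(0.5438, 0.069, 0.1577, 37.9, 48.2) [-24.2 -12.4  -8.1] [ 2.18  6.9  -2.2 ]
(0.5388, 0.0684, 0.1551, 38.4, 49.4) [-29.2 -14.7  -9.1] [ 2.56  8.1  -2.53]
(0.534, 0.0678, 0.1524, 38.9, 50.6) [-34.2 -17.   -9.9] [ 2.95  9.3  -2.85]
(0.5292, 0.0672, 0.1495, 39.5, 51.8) [-39.3 -19.2 -10.5] [ 3.42 10.49 -3.24]
(0.5245, 0.0666, 0.1464, 40.0, 53.0) [-44.6 -21.4 -11. ] [ 3.82 11.69 -3.54]
(0.5202, 0.0661, 0.1431, 40.0, 53.4) [-49.6 -23.4 -11. ] [ 3.83 12.09 -3.53]
(0.516, 0.0656, 0.1396, 40.0, 53.8) [-54.7 -25.4 -10.8] [ 3.84 12.49 -3.52]
(0.5119, 0.0651, 0.1358, 40.0, 54.2) [-60.  -27.4 -10.4] [ 3.86 12.89 -3.5 ]
```

```bash
python3 -m handwheel '[-0.0024,-0.0013,-0.001,0.3,0.9,-0.3,-1,-0.0047,-0.0026,-0.002,0.5,1.8,-0.6,-1,-0.0094,-0.0051,-0.0039,1,3.3,-1.1,-1,-0.0142,-0.0075,-0.0055,1.4,4.5,-1.5,-1,-0.0192,-0.0099,-0.0069,1.7,5.7,-1.8,-1,-0.0242,-0.0124,-0.0081,2.2,6.9,-2.2,-1,-0.0292,-0.0147,-0.0091,2.6,8.1,-2.5,-1,-0.0342,-0.017,-0.0099,3,9.3,-2.9,-1,-0.0393,-0.0192,-0.0105,3.4,10.5,-3.2,-1,-0.042,-0.0203,-0.0108,3.6,11.1,-3.4,-1,-0.0446,-0.0214,-0.011,3.8,11.7,-3.5,-1]'
python3 - <<'E'
from k import *
plan(45,list(range(47,61,2))+[60,62,64,66])
cv2.imwrite("pics/w5.png",np.hstack([ctrl.camera("side")[180:340,180:400],ctrl.camera("top")[160:320,220:380]]))
E
```

```text
time: 7.75
position: [0.525, 0.0664, 0.1473]
ee_rot: [3.14, -0.926, 0.698]
contact_force: [-0.2, 0.6, -0.4]
gripper_width: 0.0004
planned [ 0.5245  0.0666  0.1464 40.     53.    ]
(0.5202, 0.0661, 0.1431, 40.0, 53.4) [-4.8 -2.4 -0.9] [ 0.   0.4 -0. ]
(0.516, 0.0656, 0.1396, 40.0, 53.8) [-9.8 -4.7 -1.6] [-0.   0.8  0. ]
(0.5119, 0.0651, 0.1358, 40.0, 54.2) [-14.9  -6.9  -2.1] [ 0.   1.2 -0. ]
(0.508, 0.0646, 0.132, 40.0, 54.6) [-19.9  -9.   -2.5] [0.  1.6 0. ]
(0.5041, 0.0642, 0.1279, 40.0, 55.0) [-25.1 -11.2  -2.6] [0. 2. 0.]
(0.5005, 0.0637, 0.1238, 40.0, 55.4) [-30.3 -13.2  -2.6] [ 0.   2.4 -0. ]
(0.4969, 0.0633, 0.1194, 40.0, 55.8) [-35.6 -15.2  -2.4] [0.  2.8 0. ]
(0.4952, 0.0631, 0.1172, 40.0, 56.0) [-38.2 -16.1  -2.2] [ 0.  3. -0.]
(0.4913, 0.0624, 0.1131, 40.0, 55.5) [-43.6 -18.1  -2.5] [0.  2.5 0. ]
(0.4873, 0.0616, 0.1089, 40.0, 54.9) [-49.1 -20.1  -2.8] [ 0.   1.9 -0. ]
(0.4834, 0.0608, 0.1046, 40.0, 54.4) [-54.6 -21.9  -3. ] [0.  1.4 0. ]
```

View pics/w5.png

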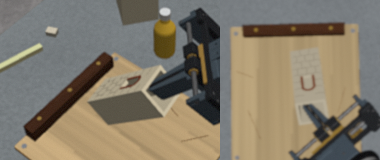

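The tower is at about 45°, window side up, with its mouth on the fingers and the heel clear of the strip. I'll continue lowering.

```bash
python3 -m handwheel '[-0.0048,-0.0024,-0.0009,0,0.4,0,-1,-0.0098,-0.0047,-0.0016,0,0.8,0,-1,-0.0149,-0.0069,-0.0021,0,1.2,0,-1,-0.0199,-0.009,-0.0025,0,1.6,0,-1,-0.0251,-0.0112,-0.0026,0,2,0,-1,-0.0303,-0.0132,-0.0026,0,2.4,0,-1,-0.0356,-0.0152,-0.0024,0,2.8,0,-1,-0.0382,-0.0161,-0.0022,0,3,0,-1,-0.041,-0.0171,-0.0023,0,2.8,0,-1,-0.0436,-0.0181,-0.0025,0,2.5,0,-1]'
python3 - <<'E'
from k import *
plan(62,range(63,75,1),.018)
cv2.imwrite("pics/w6.png",np.hstack([ctrl.camera("side")[180:340,180:400],ctrl.camera("top")[160:320,220:380]]))
E
```

```text
time: 8.85
position: [0.4915, 0.0623, 0.1137]
ee_rot: [3.14, -0.969, 0.698]
contact_force: [-2.0, 0.1, 0.2]
gripper_width: 0.0006
planned [ 0.4913  0.0624  0.1131 40.     55.4667]
(0.4893, 0.062, 0.111, 40.0, 55.2) [-2.7 -1.  -0.3] [ 0.   -0.27  0.  ]
(0.4873, 0.0616, 0.1089, 40.0, 54.9) [-5.5 -2.  -0.6] [-0.   -0.57  0.  ]
(0.4853, 0.0612, 0.1068, 40.0, 54.7) [-8.2 -2.9 -0.9] [-0.   -0.77 -0.  ]
(0.4834, 0.0608, 0.1046, 40.0, 54.4) [-11.   -3.8  -1. ] [ 0.   -1.07 -0.  ]
(0.4816, 0.0605, 0.1024, 40.0, 54.1) [-13.7  -4.8  -1.1] [ 0.   -1.37  0.  ]
(0.4797, 0.0601, 0.1, 40.0, 53.9) [-16.7  -5.7  -1.1] [ 0.   -1.57  0.  ]
(0.4779, 0.0597, 0.0975, 40.0, 53.6) [-19.6  -6.5  -1. ] [ 0.   -1.87  0.  ]
(0.4761, 0.0594, 0.0951, 40.0, 53.3) [-22.5  -7.5  -1. ] [-0.   -2.17 -0.  ]
(0.4744, 0.059, 0.0925, 40.0, 53.1) [-25.5  -8.3  -0.8] [-0.   -2.37 -0.  ]
(0.4728, 0.0587, 0.09, 40.0, 52.8) [-28.4  -9.1  -0.5] [-0.   -2.67  0.  ]
(0.4712, 0.0584, 0.0874, 40.0, 52.5) [-31.3  -9.8  -0.2] [ 0.   -2.97  0.  ]
(0.4696, 0.058, 0.0848, 40.0, 52.3) [-34.3 -10.6   0. ] [ 0.   -3.17  0.  ]
```

View pics/w6.png

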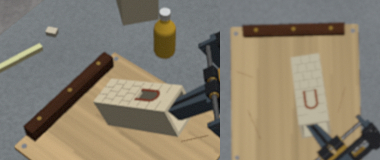

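The tower is at about 62°, resting on the fingers, with a steady −2 N reaction. I'll continue at 1° per row.

```bash
python3 -m handwheel '[-0.0027,-0.001,-0.0003,0,-0.3,0,-1,-0.0055,-0.002,-0.0006,0,-0.6,0,-1,-0.0082,-0.0029,-0.0009,0,-0.8,0,-1,-0.011,-0.0038,-0.001,0,-1.1,0,-1,-0.0137,-0.0048,-0.0011,0,-1.4,0,-1,-0.0167,-0.0057,-0.0011,0,-1.6,0,-1,-0.0196,-0.0065,-0.001,0,-1.9,0,-1,-0.0225,-0.0075,-0.001,0,-2.2,0,-1,-0.0255,-0.0083,-0.0008,0,-2.4,0,-1,-0.0284,-0.0091,-0.0005,0,-2.7,0,-1,-0.0313,-0.0098,-0.0002,0,-3,0,-1,-0.0343,-0.0106,0,0,-3.2,0,-1]'
python3 - <<'E'
from k import *
plan(74,[75,76,77,78,79,80,81,82,83,84,85,86],.018)
cv2.imwrite("pics/w7.png",np.hstack([ctrl.camera("side")[180:340,180:400],ctrl.camera("top")[160:320,220:380]]))
E
```

```text
time: 10.15
position: [0.4696, 0.058, 0.0853]
ee_rot: [3.141, -0.913, 0.698]
contact_force: [-0.9, 0.7, -0.0]
gripper_width: 0.0006
planned [ 0.4696  0.058   0.0848 40.     52.2667]
(0.4681, 0.0577, 0.0822, 40.0, 52.0) [-2.9 -0.7  0.5] [ 0.   -0.27  0.  ]
(0.4666, 0.0574, 0.0795, 40.0, 51.5) [-5.9 -1.4  1.1] [ 0.   -0.77  0.  ]
(0.4652, 0.0571, 0.0769, 40.0, 51.0) [-8.7 -2.1  1.7] [ 0.   -1.27 -0.  ]
(0.4639, 0.0568, 0.0741, 40.0, 50.5) [-11.7  -2.7   2.5] [ 0.   -1.77  0.  ]
(0.4626, 0.0565, 0.0714, 40.0, 50.0) [-14.5  -3.3   3.2] [ 0.   -2.27  0.  ]
(0.4614, 0.0562, 0.0686, 40.0, 49.5) [-17.4  -3.9   4. ] [ 0.   -2.77  0.  ]
(0.4602, 0.0559, 0.0658, 40.0, 49.0) [-20.3  -4.4   4.9] [ 0.   -3.27  0.  ]
(0.4591, 0.0556, 0.0629, 40.0, 48.5) [-23.2  -4.9   5.8] [ 0.   -3.77  0.  ]
(0.458, 0.0553, 0.06, 40.0, 48.0) [-26.2  -5.4   6.8] [ 0.   -4.27  0.  ]
(0.4571, 0.0551, 0.0571, 40.0, 47.5) [-29.   -5.8   7.9] [ 0.   -4.77  0.  ]
(0.4562, 0.0548, 0.0542, 40.0, 47.0) [-31.8  -6.1   9. ] [ 0.   -5.27 -0.  ]
(0.4553, 0.0546, 0.0512, 40.0, 46.4) [-34.7  -6.6  10.2] [ 0.   -5.87  0.  ]
```

View pics/w7.png

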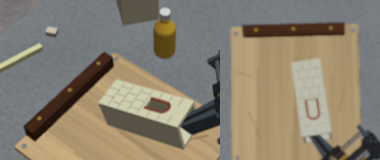

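It is now at about 74–77°, steady and not slipping. I'll lower on.

```bash
python3 -m handwheel '[-0.0029,-0.0007,0.0005,0,-0.3,0,-1,-0.0059,-0.0014,0.0011,0,-0.8,0,-1,-0.0087,-0.0021,0.0017,0,-1.3,0,-1,-0.0117,-0.0027,0.0025,0,-1.8,0,-1,-0.0145,-0.0033,0.0032,0,-2.3,0,-1,-0.0174,-0.0039,0.004,0,-2.8,0,-1,-0.0203,-0.0044,0.0049,0,-3.3,0,-1,-0.0232,-0.0049,0.0058,0,-3.8,0,-1,-0.0262,-0.0054,0.0068,0,-4.3,0,-1,-0.029,-0.0058,0.0079,0,-4.8,0,-1,-0.0318,-0.0061,0.009,0,-5.3,0,-1,-0.0347,-0.0066,0.0102,0,-5.9,0,-1]'
python3 - <<'E'
from k import *
plan(86,[87,88,89,90],.018)
print(ctrl.get_state()["qpos"].round(3))
cv2.imwrite("pics/w8.png",np.hstack([cv2.resize(ctrl.camera("side")[200:340,230:400],None,fx=2,fy=2),cv2.resize(ctrl.camera("top")[170:310,220:360],None,fx=2,fy=2)]))
E
```

```text
time: 11.45
position: [0.4553, 0.0546, 0.0515]
ee_rot: [3.141, -0.81, 0.697]
contact_force: [-1.1, 0.8, -0.3]
gripper_width: 0.0004
planned [ 0.4553  0.0546  0.0512 40.     46.4   ]
(0.4545, 0.0543, 0.0482, 40.0, 45.8) [-2.7 -0.3  1.5] [ 0.  -0.6  0. ]
(0.4538, 0.0541, 0.045, 40.0, 45.2) [-5.5 -0.6  3.2] [ 0.  -1.2 -0. ]
(0.4532, 0.0538, 0.0415, 40.0, 44.6) [-8.5 -0.8  5.2] [ 0.  -1.8 -0. ]
(0.4526, 0.0536, 0.038, 40.0, 44.0) [-11.4  -1.    7.1] [-0.  -2.4 -0. ]
[-0.376  0.389  2.532  1.857  0.725 -1.278]
```

View pics/w8.png

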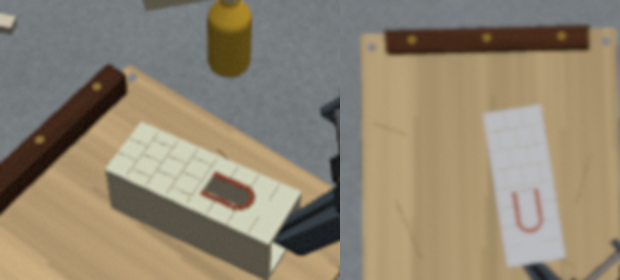

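The picture shows the tower almost flat, window up, with its mouth still on the fingers. I'll do the last few degrees slowly.

```bash
python3 -m handwheel '[-0.0014,-0.0001,0.0007,0,-0.3,0,-1,-0.0027,-0.0003,0.0015,0,-0.6,0,-1,-0.0041,-0.0004,0.0023,0,-0.9,0,-1,-0.0055,-0.0006,0.0032,0,-1.2,0,-1,-0.007,-0.0007,0.0042,0,-1.5,0,-1,-0.0085,-0.0008,0.0052,0,-1.8,0,-1,-0.01,-0.0009,0.0061,0,-2.1,0,-1,-0.0114,-0.001,0.0071,0,-2.4,0,-1,-0.0114,-0.001,0.0071,0,-2.4,0,-1,-0.0114,-0.001,0.0071,0,-2.4,0,-1]'
python3 - <<'E'
from k import *
np.set_printoptions(precision=4,suppress=True)
s=ctrl.get_state();print(s["position"],s["contact_force"])
c=ctrl.calibration("top");im=ctrl.camera("top")
m=((im.min(2)>140)&(cv2.cvtColor(im,cv2.COLOR_BGR2HSV)[...,1]<50)).astype(np.uint8);m[:,:265]=0;m[:,345:]=0;m[:190]=0;m[320:]=0
m=cv2.morphologyEx(m,cv2.MORPH_CLOSE,np.ones((9,9)))
n,l,st,_=cv2.connectedComponentsWithStats(m);i=1+st[1:,4].argmax();cn,_=cv2.findContours((l==i).astype(np.uint8),0,2)
b=cv2.boxPoints(cv2.minAreaRect(np.vstack(cn)));w=cast(c,b,.072);e=np.roll(w,-1,0)-w
print(w[:,:2],np.linalg.norm(e,axis=1),np.degrees(np.arctan2(e[:,1],e[:,0])))
E
```

```text
time: 12.55
position: [0.4526, 0.0537, 0.0386]
ee_rot: [3.141, -0.769, 0.697]
contact_force: [0.4, 0.1, -0.1]
gripper_width: 0.0003
[0.4526 0.0537 0.0386] [ 0.3853  0.0847 -0.1075]
[[0.6189 0.1123]
 [0.6281 0.0496]
 [0.4679 0.0261]
 [0.4587 0.088 ]] [0.0634 0.162  0.0626 0.1621] [ -81.6664 -171.6398   98.435     8.613 ]
```

Force is now about zero and the outline measures 162 × 63 mm at z=0.072, so it is flat. The foot centre is about (0.6235, 0.081) and yaw is about 8.5°. I'll withdraw along the finger axis.

```bash
python3 -m handwheel '[-0.002,0,-0.003,0,0,0,-1,-0.003,0,-0.01,0,0,0,-1,-0.003,0,-0.02,0,0,0,-1,-0.003,0,-0.03,0,0,0,-1,-0.003,0,-0.045,0,0,0,-1,-0.003,0,-0.06,0,0,0,-1,-0.003,0,-0.09,0,0,0,-1,-0.003,0,-0.09,0,0,0,-1]'
python3 -c "
from k import *
goals([(.405,.065,.12,0.3,0)])"
```

```text
time: 13.4
position: [0.4027, 0.0109, 0.1027]
ee_rot: [3.135, -0.77, 0.7]
contact_force: [0.7, 0.1, 0.5]
gripper_width: 0.0001
(0.405, 0.065, 0.12, 0.3, 0) [ 38.3 -40.   12.8] [-14.96 -42.39  37.63]
```

```bash
python3 -m handwheel '[0.038,-0.04,0.013,-15,-42.4,37.6,-0.45,0.038,-0.04,0.013,-15,-42.4,37.6,-0.45,0.038,-0.04,0.013,-15,-42.4,37.6,-0.45,0.038,-0.04,0.013,-15,-42.4,37.6,-0.45,0.038,-0.04,0.013,-15,-42.4,37.6,-0.45,0.038,-0.04,0.013,-15,-42.4,37.6,-0.45,0.038,-0.04,0.013,-15,-42.4,37.6,-0.45,0.038,-0.04,0.013,-15,-42.4,37.6,-0.45,0.038,-0.04,0.013,-15,-42.4,37.6,-0.45,0.038,-0.04,0.013,-15,-42.4,37.6,-0.45]'
python3 -c "
from k import *
s=ctrl.get_state();print(s['position'],s['ee_rot'],s['qpos'])
goals([(.405,.065,.04,0.3,0),(.435,.065,.04,.3,0)])"
```

```text
time: 14.4
position: [0.4035, 0.0679, 0.117]
ee_rot: [-3.048, -0.172, 0.191]
contact_force: [0.4, 0.3, 0.2]
gripper_width: 0.0249
[0.40345348 0.06794451 0.11704496] [-3.0484318  -0.17155038  0.19074358] [0.04592861 0.09940784 2.19042991 0.1812238  0.70342228 1.28829407]
(0.405, 0.065, 0.04, 0.3, 0) [-12.2  10.2  75.5] [-6.22 -9.3  11.05]
(0.435, 0.065, 0.04, 0.3, 0) [16.8 16.4 79.9] [-6.22 -9.3  11.05]
```

```bash
python3 -m handwheel '[0,0,0,-6.2,-9.3,11,-0.45,0,0,0,-6.2,-9.3,11,-0.45,-0.006,0.005,0.038,-6.2,-9.3,11,-0.45,-0.012,0.01,0.06,-6.2,-9.3,11,-0.45,-0.012,0.01,0.0755,-6.2,-9.3,11,-0.45,-0.012,0.01,0.0755,-6.2,-9.3,11,-0.45,-0.012,0.01,0.0755,-6.2,-9.3,11,-0.45]'
python3 -c "
from k import *
s=ctrl.get_state();print(s['position'],np.degrees(s['ee_rot']),s['contact_force'])"
```

```text
time: 15.1
position: [0.4061, 0.0653, 0.0403]
ee_rot: [-3.14, -0.003, 0.009]
contact_force: [-0.8, -0.6, 0.2]
gripper_width: 0.0252
[0.40610322 0.06526048 0.0403134 ] [-1.79904803e+02 -1.60936717e-01  5.20982247e-01] [-0.78160611 -0.57991206  0.23873807]
```

Now I push along +x: 35 mm to make contact, then gently onward. The far end should come at about +108 mm in total.

```bash
python3 -m handwheel '[0.01,0,0,0,0,0,-0.45,0.02,0,0,0,0,0,-0.45,0.028,0,0,0,0,0,-0.45,0.033,0,0,0,0,0,-0.45,0.038,0,0,0,0,0,-0.45,0.043,0,0,0,0,0,-0.45,0.048,0,0,0,0,0,-0.45,0.053,0,0,0,0,0,-0.45,0.058,0,0,0,0,0,-0.45,0.063,0,0,0,0,0,-0.45,0.068,0,0,0,0,0,-0.45,0.073,0,0,0,0,0,-0.45]'
cat > meas.py <<'E'
from k import *
np.set_printoptions(precision=4,suppress=True)
def meas():
    s=ctrl.get_state();print(s["position"],s["contact_force"])
    c=ctrl.calibration("top");im=ctrl.camera("top")
    m=((im.min(2)>140)&(cv2.cvtColor(im,cv2.COLOR_BGR2HSV)[...,1]<50)).astype(np.uint8);m[:,:265]=0;m[:,345:]=0;m[:190]=0;m[320:]=0
    m=cv2.morphologyEx(m,cv2.MORPH_CLOSE,np.ones((9,9)))
    n,l,st,_=cv2.connectedComponentsWithStats(m);i=1+st[1:,4].argmax();cn,_=cv2.findContours((l==i).astype(np.uint8),0,2)
    b=cv2.boxPoints(cv2.minAreaRect(np.vstack(cn)));w=cast(c,b,.072);e=np.roll(w,-1,0)-w
    print(w[:,:2],np.linalg.norm(e,axis=1),np.degrees(np.arctan2(e[:,1],e[:,0])));return im
E
python3 -c "
from meas import *
meas()"
```

```text
time: 16.3
position: [0.4798, 0.0655, 0.0409]
ee_rot: [-3.14, -0.004, 0.008]
contact_force: [-1.5, 1.2, -0.6]
gripper_width: 0.0252
[0.4798 0.0655 0.0409] [-1.5453  1.2118 -0.644 ]
[[0.6572 0.0989]
 [0.6609 0.0363]
 [0.531  0.0287]
 [0.5273 0.0906]] [0.0627 0.1301 0.0621 0.1302] [ -86.6766 -176.6191   93.4463    3.6352]
```

The tower is sliding and squaring up: yaw is 3.6° and there are about 33 mm to go.

```bash
python3 -m handwheel '[0.003,0,0,0,0,0,-0.45,0.007,0,0,0,0,0,-0.45,0.011,0,0,0,0,0,-0.45,0.015,0,0,0,0,0,-0.45,0.019,0,0,0,0,0,-0.45,0.022,0,0,0,0,0,-0.45,0.024,0,0,0,0,0,-0.45,0.025,0,0,0,0,0,-0.45,0.026,0,0,0,0,0,-0.45,0.027,0,0,0,0,0,-0.45]'
for i in 1; do python3 -m handwheel '[0.001,0,0,0,0,0,-0.45,0.002,0,0,0,0,0,-0.45]'; done
python3 -c "
from meas import *
meas()"
```

```text
time: 17.35
position: [0.5064, 0.0657, 0.0411]
ee_rot: [-3.14, -0.004, 0.008]
contact_force: [-0.1, 0.4, 0.4]
gripper_width: 0.0249
time: 17.55
position: [0.5085, 0.0657, 0.0411]
ee_rot: [-3.14, -0.005, 0.008]
contact_force: [-1.4, -0.6, -0.8]
gripper_width: 0.0252
[0.5085 0.0657 0.0411] [-1.3781 -0.587  -0.7986]
[[0.6865 0.0886]
 [0.6851 0.0262]
 [0.5664 0.0285]
 [0.5676 0.0904]] [0.0624 0.1187 0.0619 0.1189] [-91.2609 178.8658  88.8877  -0.8808]
```

It is square to within about 1°, with about 4 mm left. I'll creep in half-millimetre rows and watch the force.

```bash
python3 -m handwheel '[0.0005,0,0,0,0,0,-0.45,0.001,0,0,0,0,0,-0.45,0.0015,0,0,0,0,0,-0.45,0.002,0,0,0,0,0,-0.45]'; python3 -m handwheel '[0.0005,0,0,0,0,0,-0.45,0.001,0,0,0,0,0,-0.45]' ; python3 -m handwheel '[0.0005,0,0,0,0,0,-0.45,0.001,0,0,0,0,0,-0.45]'
```

```text
time: 18.0
position: [0.5105, 0.0657, 0.0412]
ee_rot: [-3.14, -0.005, 0.008]
contact_force: [-0.8, -0.2, 0.1]
gripper_width: 0.0251
time: 18.2
position: [0.5114, 0.0657, 0.0412]
ee_rot: [-3.14, -0.005, 0.008]
contact_force: [-1.7, 1.3, -0.8]
gripper_width: 0.025
time: 18.4
position: [0.5125, 0.0657, 0.0412]
ee_rot: [-3.14, -0.005, 0.009]
contact_force: [-0.6, 0.3, -0.5]
gripper_width: 0.0253
```

```bash
for i in 1; do python3 -m handwheel '[0.0005,0,0,0,0,0,-0.45,0.001,0,0,0,0,0,-0.45]'; python3 -m handwheel '[0.0005,0,0,0,0,0,-0.45,0.001,0,0,0,0,0,-0.45]';  done
```

```text
time: 18.6
position: [0.5135, 0.0657, 0.0412]
ee_rot: [-3.14, -0.005, 0.008]
contact_force: [-0.6, -0.4, -0.5]
gripper_width: 0.0252
time: 18.8
position: [0.5145, 0.0658, 0.0412]
ee_rot: [-3.14, -0.005, 0.008]
contact_force: [-1.1, 0.7, -1.0]
gripper_width: 0.0249
```

```bash
python3 -m handwheel '[0.0005,0,0,0,0,0,-0.45,0.001,0,0,0,0,0,-0.45]'; python3 -c "
from meas import *
meas()"
```

```text
time: 19.0
position: [0.5147, 0.0657, 0.0411]
ee_rot: [-3.14, -0.003, 0.008]
contact_force: [-3.5, 0.2, 3.3]
gripper_width: 0.0253
[0.5147 0.0657 0.0411] [-3.4522  0.2307  3.3462]
[[0.6909 0.0914]
 [0.6919 0.0285]
 [0.5765 0.0264]
 [0.5753 0.0888]] [0.063  0.1154 0.0624 0.1156] [ -89.0416 -178.9475   91.0845    1.3122]
```

Contact with the strip shows at x=0.5147: the force rose to −3.5 N and the advance stopped. The foot measures 0.691 against a face at about 0.690. I'll press 1 mm more to seat it square, then back away and check.

```bash
python3 -m handwheel '[0.0005,0,0,0,0,0,-0.45,0.001,0,0,0,0,0,-0.45,0.001,0,0,0,0,0,-0.45]'; python3 -m handwheel '[-0.002,0,0,0,0,0,-0.45,-0.006,0,0,0,0,0,-0.45,-0.02,0,0,0,0,0,-0.45,-0.05,0,0,0,0,0,-0.45,-0.085,0,0,0,0,0,-0.45,-0.085,0,-0.04,0,0,0,-0.45,-0.085,0,-0.08,0,0,0,-0.45,-0.085,0.1,-0.12,0,0,0,-0.45,-0.085,0.2,-0.12,0,0,0,-0.45,-0.085,0.25,-0.12,0,0,0,-0.45,-0.085,0.25,-0.12,0,0,0,-0.45,-0.085,0.25,-0.12,0,0,0,-0.45]'
python3 -c "
from meas import *
im=meas();a=cv2.resize(im[170:330,215:425],None,fx=2,fy=2,interpolation=2);b=cv2.resize(ctrl.camera('side')[180:340,180:370],None,fx=2,fy=2,interpolation=2)
cv2.imwrite('pics/w9.png',np.hstack([a,b]))"
```

```text
time: 19.35
position: [0.5147, 0.0657, 0.0411]
ee_rot: [-3.141, -0.001, 0.008]
contact_force: [-8.1, 0.4, 5.1]
gripper_width: 0.025
time: 20.55
position: [0.4335, -0.1828, 0.1609]
ee_rot: [3.141, -0.008, 0.009]
contact_force: [1.5, 0.4, 0.4]
gripper_width: 0.0247
[ 0.4335 -0.1828  0.1609] [1.5327 0.3914 0.4287]
[[0.6916 0.0903]
 [0.6917 0.0276]
 [0.5295 0.0269]
 [0.5291 0.089 ]] [0.0628 0.1622 0.0621 0.1624] [ -89.8897 -179.7781   90.2975    0.4755]
```

View pics/w9.png

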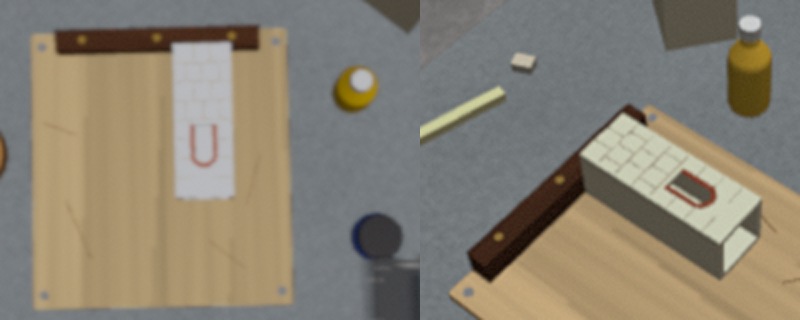

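The picture shows the tower lying flat with its window up and its foot against the strip. Its yaw is about 0.3° and it sits 48 mm off the strip's middle, inside the ±80 mm limit. The bottle and jar are standing, and the gripper is clear above them. I'm handing in the job.

```bash
python3 -c "
from station import ctrl
print(ctrl.get_state()['contact_force']);ctrl.job_done()"
```

```text
[-0.2099409   0.84363772  0.97323903]
the job is handed in; nothing more can be done
```

I tipped the tower with the closed fingertips inside its mouth and eased it down with its window wall resting on them. I then withdrew the fingers and pushed the foot back to the strip. I handed the job in at about 21 s, and no verdict was reported.

**Last checks (top and side cameras, force sensor):**
- **Position:** the tower lies flat with its window up. Its outline measures 162 × 62 mm at a height of 72 mm.
- **Squareness and fit:** yaw to the strip is about 0.3°. The foot measures x = 0.6916 against a strip face at about 0.690, which agrees within the 2 mm calibration. The push was stopped by the strip at 8 N.
- **Along the strip:** it sits about 48 mm off the strip's middle, and the limit is 80 mm.
- **Forces:** wrist readings taken at the end of each move stayed below 10 N. I have none from within moves.
- **Other objects:** the glue bottle and paint jar stand where they were by eye. The last picture shows only the edge of the tape roll, which I did not re-measure; the arm did not go near it.

**What did not go as planned:** a steep outward tool pitch I tried first in free air was out of the wrist's reach, so I lowered the tower with the tool yawed sideways to 40° instead.

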